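Load the bench scale and hold its adjuster bolt for the backing nut

TASK

Set the large brass check weight gently upright on the sprung pan of the bench scale, centred inside the red ring, and let go of it. Then reach down into the narrow gap behind the blue bracket, grip the square bolt head between the fingers, turn it back against its spring until its yellow flat faces straight up, and finish while still holding it there, so that I can tighten the backing nut. Leave the small weight, the gouge and the bowl alone.

Things in the scene. Friction and masses are not known exactly. Their poses are not given: they have to be found in the camera images.
- scale: green bench scale fixed to the bench; base 160 (its x) x 380 (its y) x 26 mm, origin at the centre of the underside, turned about z by up to 0.3 rad either way. The pan stands at its x = 0, y = +100 mm, the bracket and bolt at its y = -115 mm.
- bracket_top (a point): middle of the blue bracket's top edge, 145 mm above the bench, axes as the scale's. Bracket: upright plate 60 mm wide (scale's y), 8 mm thick, on the robot's side of the bolt head, inner face at the scale's x = -26 mm. A dark plate, just as wide, 132 mm high, has its inner face at x = +26 mm. The 52 mm gap is open above and at both sides, down to 32 mm above the bench.
- pan (a joint): how far the scale pan has sunk on its spring, in m: 0 empty; 400 N/m, so it sinks 12 mm under the large weight; bottom stop at 26 mm. Driving it below 22 mm counts as slamming it.
- pan_center (a point): centre of the pan's flat top face (round aluminium pan, 132 mm across, no rim), 87 mm above the bench when empty; sinks with the pan. A red ring of 64 mm outer diameter is painted round it.
- bolt (a joint): turn of the bolt about the scale's x axis, rad: 0 when the yellow flat faces straight up; positive when the head's top leans to the scale's -y (away from the pan). Starts at 0.30 to 0.52. Return spring 0.2 N m/rad, at rest at 0.42; thread friction 0.04 N m: left alone it stays put between 0.22 and 0.62; let go at 0 it springs back to about 0.2.
- bolt_head (a point): square steel bolt head, 22 x 22 mm across the flats, 24 mm long along the bolt; origin at its centre, at the scale's x = 0, y = -115 mm, 125 mm above the bench. x axis along the bolt (the scale's x), z axis out of the flat painted yellow. 14 mm clear from each end to the plates; nothing beside it. It only turns.
- weight_large: brass 500 g check weight, standing: cylinder 40 mm across and 42 mm high, with a 22 mm wide knob above it, 60 mm high in all; origin at the centre of the underside, z axis up
- weight_small: bystander: steel 200 g check weight, 29 mm across, 48 mm high in all; origin at the centre of the underside. It and the large weight may stand in either of two places.
- gouge: bystander: woodturning gouge lying on the bench, wooden handle and steel blade, 380 mm long, 31 mm high; origin under its brass ferrule, x axis towards the blade
- bowl: bystander: small dark turned wooden bowl, 110 mm across, 50 mm high; origin at the centre of the underside
Things that resemble listed ones, but are neither listed nor needed, are in the scene too. Several things look just like the weight_large: the one meant starts nearest to the robot's base.

How it is judged:
By the outcome, as a careful person would: the job done as asked, in the order asked, and still so for the second after the job is handed in, while the arm keeps its last pose, push and grip.
It also fails if it takes over 59 s, if anything falls off the work surface, if the arm or the gripper's body presses on something with over 40 N, if the wrist force passes 120 N, or if a joint passes its speed limit or range.

ROBOT

A 6-joint arm with a two-finger parallel gripper is mounted at the origin on the work surface. World frame = base frame: x ahead of the robot, y to its left, z up, the work surface at z = 0. Lengths are in m, angles in rad, forces in N, time in s.
With the tool pointing down it reaches from about 0.275 to 1 m from the base axis. Payload 8.4 kg.
Tool frame: the origin (TCP) lies on the centre line of the jaws, within the pads' length; the fingertips stand 17 mm ahead of it and the grasp point (between the pads) lies 2 mm behind it (bot.tcp_to_tips is the z of the fingertips in the tool frame, in m); z points along the fingers, y is the line along which they close (so a half turn about z gives the same grasp; the last joint's range is limited). The gripper opens to 85 mm and grips with 20 to 120 N. Pads are 22 mm wide; open, the fingers measure 114 mm over their backs; the gripper's body (76 mm by 85 mm) begins 54 mm behind the grasp point. The pads swing forward as they close: fully open they stand 13 mm farther back than shut.
Start: joints at [1.184, 0.353, 1.633, -0, 1.155, -0.002], TCP at [0.235, 0.579, 0.248] pointing down, gripper open.
Joint ranges: [-2.63, 2.63], [-0.92, 2.1], [0.06, 2.66], [-1.3, 4.44], [0, 2.69], [-3.02, 3.02]. Speed limits (rad/s): [2.22, 2.22, 2.79, 3.14, 3.14, 3.14].

INTERFACE

Orientations are given as a unit quaternion [x, y, z, w].
In Python, from workcell import bot, hand, kinematics, get_obs, vision, hand_in gives the robot as it stands. The module is installed in compiled form; this text tells all that it offers. Calls block until the motion is done:
- bot.reach(position, orientation): joint-space move of the TCP to a pose.
- bot.servo_line(position, ori=None, velocity=0.15): straight line of the TCP; ori=None keeps the orientation; velocity is the mean speed in m/s.
- bot.goto_joints(angles): joint-space move.
- hand.move_gripper(opening, strength=None): finger opening in m; strength is the grip in N (None keeps the last); returns when the fingers have stopped.
- bot.dwell(seconds).
- kinematics.solve_ik(position, orientation): joint angles nearest the present ones, or None.
- get_obs(): the state.
- vision.read_camera(name): name is "side" or "top" or "wrist"; returns a dict with "frame" (384x512x3 uint8, red, green, blue), "intrinsics" (3x3 intrinsics, pixels), "dist" ([k1, k2, p1, p2, k3] as OpenCV has them; the pictures are not rectified), "view" (4x4, takes a point from world to camera coordinates). Camera axes: x right, y down, z forward; pixel columns grow to the right and rows downward; lengths in m; the calibration is good to about 2 mm. A picture is of the moment at which its call begins. There is no depth.
A pose or a line that the arm cannot do raises bot.IKError and nothing moves.
- hand_in(): hands the job in; it is judged then, once.
The state is a dict: "time_s": time; "joint_pos": joint angles; "joint_vel": joint speeds; "joint_efforts": joint torques, N m; "position": TCP position; "orientation": TCP orientation; "wrist_force": force on the tool from outside, world axes, zero at the start; "ft_torque": the same for the moment, N m; "gripper_width": finger opening in m; "grip_force": force on a finger pad.
Only numpy, scipy, OpenCV 4.12 (cv2) and the standard library are available. Lean on these libraries where they do the work, as an engineer would, in place of code of your own. Each camera call takes 0.05 s, during which the arm holds its last target. There are 200 camera calls.

## Working session

There is one attempt and no reset: what is moved stays moved. The work goes in short steps, each a Python script; the robot and the scene stay as the last script left them, time stands still between calls to the robot, and variables do not carry over. Pictures are saved under pics/ and viewed, at most 10 in all, crops included, and the job is handed in when it is done.

```bash
mkdir -p pics
cat > h.py <<'E'
import numpy as np, cv2
from workcell import bot, hand, kinematics, get_obs, vision, hand_in
from scipy.spatial.transform import Rotation as R
def snap(n,fn=None):
    c=vision.read_camera(n)
    if fn: cv2.imwrite(fn,c['frame'][:,:,::-1])
    return c
def cast(c,px,z):
    u=cv2.undistortPoints(np.array([[px]],float),np.array(c['intrinsics']),np.array(c['dist']))[0,0]
    V=np.array(c['view']);d=V[:3,:3].T@np.array([u[0],u[1],1]);o=-V[:3,:3].T@V[:3,3]
    return o+d*(z-o[2])/d[2]
def proj(c,P):
    V=np.array(c['view']);r,_=cv2.Rodrigues(V[:3,:3])
    return cv2.projectPoints(np.array(P,float).reshape(-1,1,3),r,V[:3,3],np.array(c['intrinsics']),np.array(c['dist']))[0][:,0]
def down(yaw): # tool y (closing) dir at angle yaw+90deg
    return (R.from_euler('z',yaw)*R.from_euler('x',np.pi)).as_quat()
E
python3 - <<'E'
from h import *
import pickle
a=snap('top');b=snap('side');pickle.dump((a,b),open('c0.pkl','wb'))
for c in (a,b):
    V=np.array(c['view']);print(-V[:3,:3].T@V[:3,3],V[2,:3],c['intrinsics'][0][0])
m=np.vstack([a['frame'],b['frame']])[:,:,::-1]
cv2.imwrite('pics/a.png',cv2.resize(a['frame'][:,:,::-1],(800,600),interpolation=cv2.INTER_CUBIC))
cv2.imwrite('pics/b.png',cv2.resize(b['frame'][:,:,::-1],(800,600),interpolation=cv2.INTER_CUBIC))
o=get_obs();print(o)
E
```

```text
[ 0.41387586 -0.01044823  1.41782932] [ 0.13828386  0.00321503 -0.99038742] 388.2023269873338
[0.47408224 1.11476861 0.73050809] [ 0.09797961 -0.86490753 -0.49227529] 463.0590993272523
{'time_s': 0.1, 'joint_pos': array([ 1.18360508e+00,  3.53557280e-01,  1.63408339e+00, -1.24290320e-06,
        1.15516499e+00, -2.42081003e-03]), 'joint_vel': array([ 0.0005797 , -0.00289573, -0.00107614,  0.00035985, -0.00084884,
        0.0003668 ]), 'joint_efforts': array([ 1.61135518e-03, -6.06353974e+01, -3.42821646e+01, -2.68783941e-05,
        3.92328817e-03, -2.20395469e-05]), 'position': array([0.23444999, 0.57892049, 0.24764011]), 'orientation': array([ 1.91200367e-01,  9.81550840e-01, -5.95143442e-04, -1.16847377e-04]), 'wrist_force': array([0.36143871, 0.16317246, 0.33599124]), 'ft_torque': array([ 0.03417536, -0.02196353, -0.00416998]), 'grip_force': 0.0, 'gripper_width': 0.08538996377990081}
```

View pics/a.png

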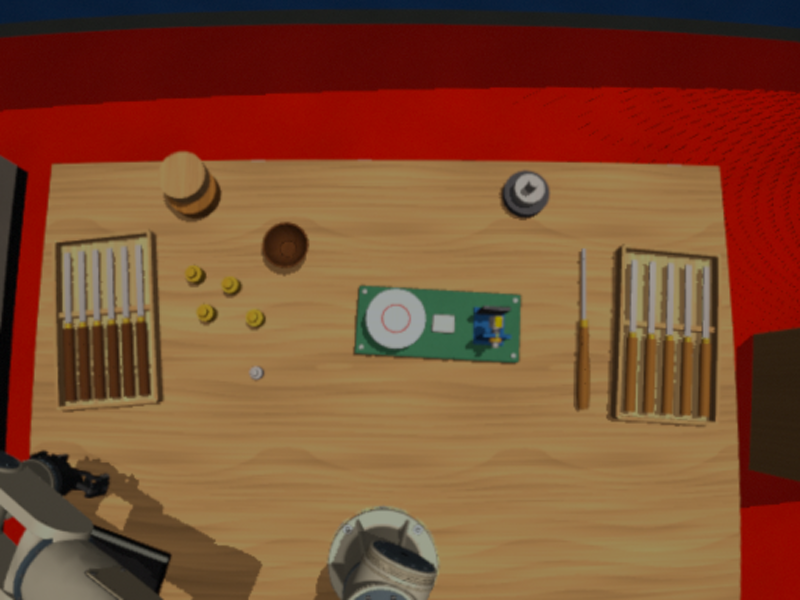

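View pics/b.png

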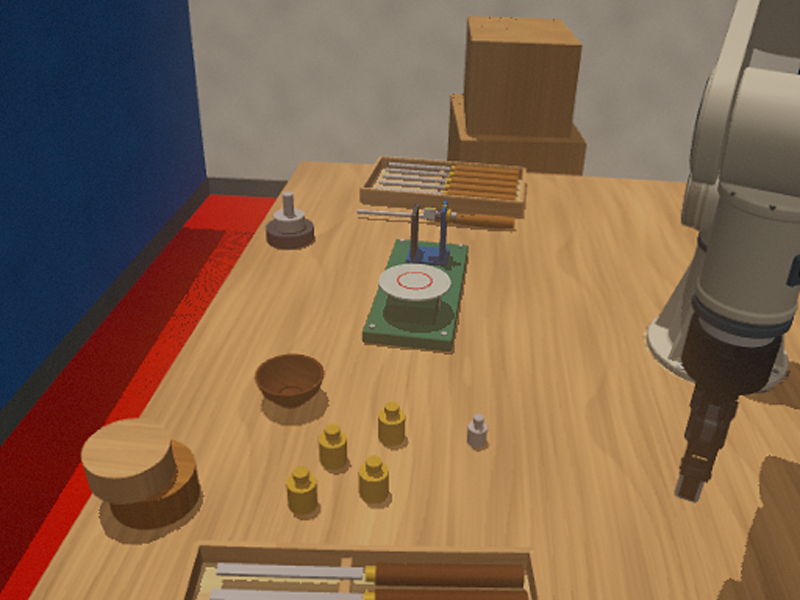

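Top view (800x600): four brass weights at (194,274), (230,286), (206,313) and (255,318). The steel weight is at (256,372), the pan ring at (396,318) and the bracket at about (492,328). (255,318) looks nearest the base; I'll check that numerically and with a crop.

Run:
```python
from h import *
import pickle
a,b=pickle.load(open('c0.pkl','rb'))
s=.64
f=a['frame'];hsv=cv2.cvtColor(f,cv2.COLOR_RGB2HSV)
m=cv2.inRange(hsv,(22,150,60),(34,255,255));
n,l,st,ce=cv2.connectedComponentsWithStats(m)
for i in range(1,n):
    if st[i,4]>40:
        p=cast(a,ce[i],.035);print('brass',ce[i],st[i,4],p,np.hypot(*p[:2]))
for p in [(194,274),(230,286),(206,313),(255,318)]:
    q=cast(a,np.array(p)*s,.05);print(p,q,np.hypot(*q[:2]))
for p in [(363,292),(516,299),(514,356),(360,347)]: print('corner',cast(a,np.array(p)*s,.026))
print('green')
g=cv2.inRange(hsv,(40,80,30),(90,255,255));pts=cv2.findNonZero(g);
n,l,st,ce=cv2.connectedComponentsWithStats(cv2.morphologyEx(g,cv2.MORPH_CLOSE,np.ones((15,15))))
i=1+np.argmax(st[1:,4]);r=cv2.minAreaRect(cv2.findNonZero((l==i).astype(np.uint8)))
for q in cv2.boxPoints(r): print(cast(a,q,.026))
print('ring',cast(a,np.array((396,318))*s,.087))
A=cv2.resize(f[165:250,105:205,::-1],(600,510),interpolation=cv2.INTER_CUBIC)
cv2.imwrite('pics/crop.png',A)
```

```text
brass [124.21666667 174.26666667] 60 [0.6603224  0.44502934 0.035     ] 0.7962893884564741
brass [147.20238095 181.88095238] 84 [0.63233463 0.35815783 0.035     ] 0.7267214852589832
brass [131.1875 199.475 ] 80 [0.56764268 0.41459714 0.035     ] 0.7029288743524993
brass [162.55445545 203.02970297] 101 [0.55542613 0.29898347 0.035     ] 0.6307846739778696
(194, 274) [0.65362952 0.44009148 0.05      ] 0.7879797293146771
(230, 286) [0.62574672 0.35399332 0.05      ] 0.7189368773197161
(206, 313) [0.5629439  0.40746351 0.05      ] 0.6949333384781707
(255, 318) [0.55215026 0.29324436 0.05      ] 0.6251897011280635
corner [0.61647706 0.04842798 0.026     ]
corner [ 0.60151795 -0.30732253  0.026     ]
corner [ 0.46934587 -0.29968486  0.026     ]
corner [0.48905173 0.05410221 0.026     ]
green
[0.47586299 0.06714871 0.026     ]
[0.63341318 0.05964079 0.026     ]
[ 0.6125082  -0.31938984  0.026     ]
[ 0.45489334 -0.3063867   0.026     ]
ring [ 0.54998038 -0.02746782  0.087     ]
```

View pics/crop.png

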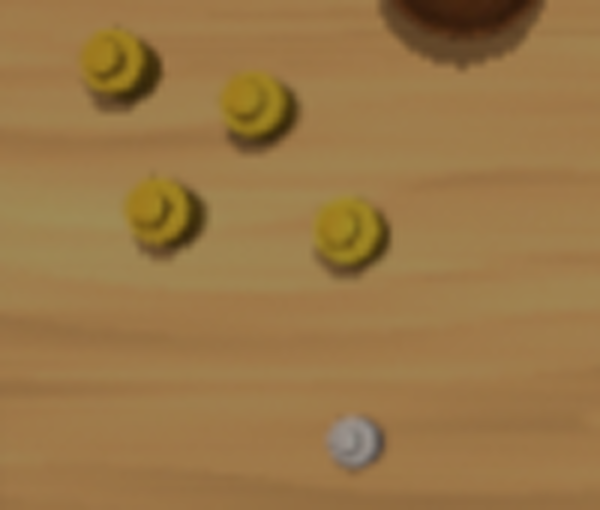

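Candidates by crop pixel: (115,62) at 0.79 m, (257,105) at 0.72 m, (160,213) at 0.70 m and (350,233) at 0.63 m from the base. All are brass, and the last is nearest, so it is the target. The steel one at (355,440) is the small weight. Next I'll look at the scale from close by with the wrist camera, then at the weight.

Run:
```python
from h import *
import pickle
q=down(np.pi-.045)
t=get_obs()['time_s']
bot.reach([.53,-.11,.42],q);o=get_obs();print(o['time_s']-t,o['position'],o['joint_pos'])
c1=snap('wrist');t=o['time_s']
bot.reach([.556,.297,.22],down(np.pi));o=get_obs();print(o['time_s']-t,o['position'],o['joint_pos'])
c2=snap('wrist');pickle.dump((c1,c2),open('c1.pkl','wb'))
for c in (c1,c2):
    V=np.array(c['view']);print(-V[:3,:3].T@V[:3,3],V[2,:3],c['intrinsics'][0][0])
cv2.imwrite('pics/c1.png',cv2.resize(c1['frame'][:,:,::-1],(800,600),interpolation=cv2.INTER_CUBIC))
cv2.imwrite('pics/c2.png',c2['frame'][:,:,::-1])
```

```text
2.7167 [ 0.5301392  -0.10941979  0.41980246] [-2.06411606e-01  1.00188928e-01  1.58336944e+00  1.68108976e-04
  1.45830776e+00 -1.73291310e+00]
1.7165999999999997 [0.55669502 0.29622924 0.2207152 ] [ 4.86783995e-01  3.87141231e-01  1.64792660e+00 -3.23872946e-04
  1.10548882e+00 -1.08294223e+00]
[ 0.45195291 -0.10635051  0.54600849] [ 0.30468917 -0.01346661 -0.95235663] 334.1876667335166
[0.4782798  0.29590216 0.34682359] [ 3.06263131e-01 -2.84568564e-04 -9.51946855e-01] 334.1876667335166
```

View pics/c1.png

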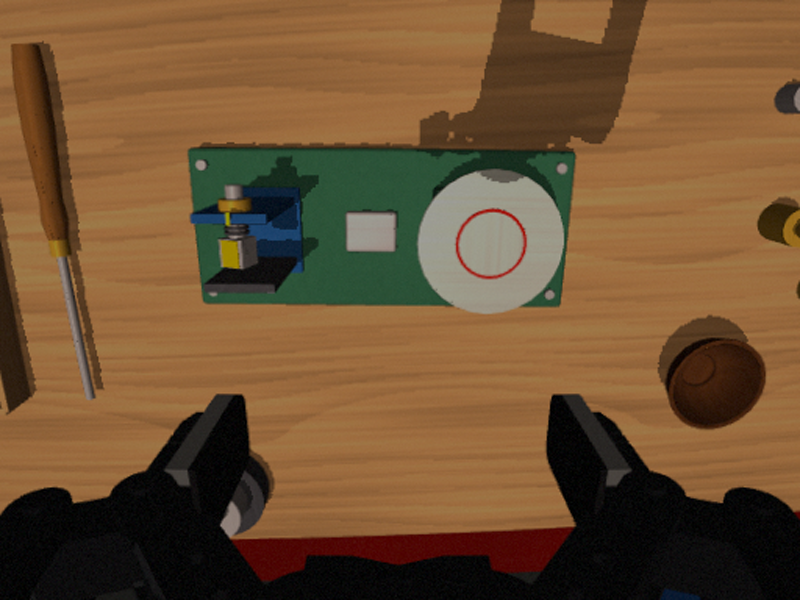

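View pics/c2.png

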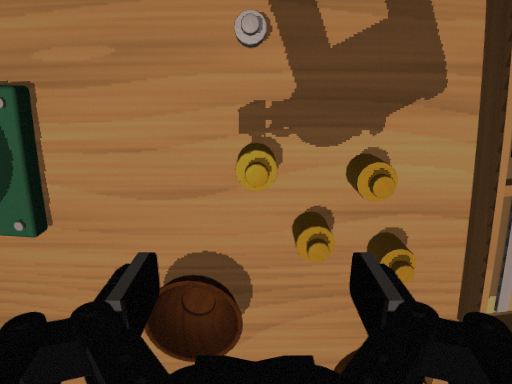

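Wrist 1 shows the ring centre at about (491,243), base screws at (201,165), (562,169), (549,296) and (212,294), and the bolt head's yellow flat at (231,254) leaning to -y. Wrist 2 shows the target weight's knob at (257,176) with clear room around it. Now measure and pick.

Run:
```python
from h import *
import pickle
c1,c2=pickle.load(open('c1.pkl','rb'))
s=.64
S=[cast(c1,np.array(p)*s,.026) for p in [(201,165),(562,169),(549,296),(212,294)]]
for p in S: print(p)
C=np.mean(S,0);dy=(S[1]+S[2]-S[0]-S[3]);yaw=np.arctan2(-dy[0],dy[1]);print('scale',C,yaw)
h=cv2.cvtColor(c1['frame'],cv2.COLOR_RGB2HSV)
m=cv2.inRange(h,(0,120,80),(8,255,255))|cv2.inRange(h,(172,120,80),(180,255,255))
m[:100]=0;m[220:]=0;m[:,:270]=0;m[:,380:]=0
(e,ax,an)=cv2.fitEllipse(cv2.findNonZero(m));print(e,ax,'ring',cast(c1,e,.087))
yx=np.array([-np.sin(yaw),np.cos(yaw),0]);print('pan from screws',C+.1*yx,'bolt',C-.115*yx)
h=cv2.cvtColor(c2['frame'],cv2.COLOR_RGB2HSV)
m=cv2.inRange(h,(20,120,40),(34,255,255));n,l,st,ce=cv2.connectedComponentsWithStats(m)
i=l[170,257];print(st[i],ce[i],cast(c2,ce[i],.04),'knob',cast(c2,(257,176),.06))
# edges left/right at body height
x,y,w,hh,_=st[i]
L=cast(c2,(x,ce[i][1]-3),.04);Rr=cast(c2,(x+w,ce[i][1]-3),.04);print(L,Rr)
```

```text
[ 0.47258085 -0.29938043  0.026     ]
[0.49227635 0.05316581 0.026     ]
[0.62224936 0.04560469 0.026     ]
[ 0.60447672 -0.30788356  0.026     ]
scale [ 0.54789582 -0.12712337  0.026     ] -0.053018689021410416
(313.84881591796875, 155.7138671875) (42.18604278564453, 44.213897705078125) ring [ 0.550376   -0.02720527  0.087     ]
pan from screws [ 0.5531952  -0.02726389  0.026     ] bolt [ 0.54180152 -0.24196178  0.026     ]
[ 236  145   41   46 1147] [255.18831735 169.30252833] [0.55523152 0.29676665 0.04      ] knob [0.5563423  0.29832175 0.06      ]
[0.5523061  0.27868403 0.04      ] [0.55232823 0.31732239 0.04      ]
```

Three cues put the pan at (0.5505,-0.027), and the weight is at (0.555,0.298). Pick and place.

Run:
```python
from h import *
bot.reach([.555,.298,.12],down(np.pi))
bot.servo_line([.555,.298,.028],velocity=.12)
hand.move_gripper(.0,50)
o=get_obs();print(o['time_s'],o['position'],o['gripper_width'],o['grip_force'],o['wrist_force'])
zg=o['position'][2]
bot.servo_line([.555,.298,.2],velocity=.2)
o=get_obs();print('lift',o['gripper_width'],o['wrist_force'])
q=down(np.pi-.05)
bot.reach([.5505,-.027,.2],q)
bot.servo_line([.5505,-.027,zg+.092],velocity=.1)
bot.dwell(.3)
o=get_obs();print(o['time_s'],o['position'],zg,o['wrist_force'],o['gripper_width'])
c=snap('side');a=snap('top')
cv2.imwrite('pics/d.png',np.vstack([cv2.resize(c['frame'][120:240,200:340,::-1],(350,300)),cv2.resize(a['frame'][170:250,210:340,::-1],(350,300))]))
```

```text
6.475 [0.55522375 0.29800749 0.02871501] 0.038820762852843825 49.8909330368042 [-1.44127299 -0.90244823  5.19668896]
lift 0.03878876014387393 [-0.78557379  0.50267138 -5.59712294]
9.9583 [ 0.55072648 -0.02703795  0.12115806] 0.02871500929383955 [ 0.11998385 -0.01909962 -4.61294434] 0.03899021048314991
```

View pics/d.png

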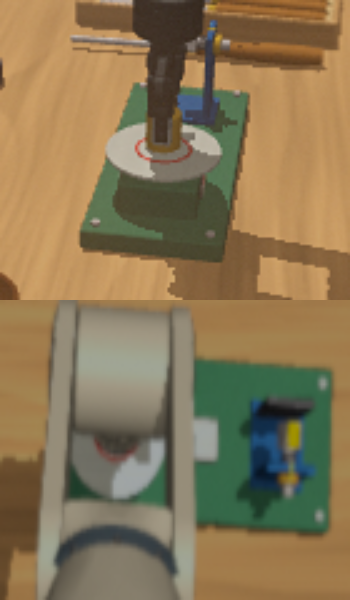

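The weight is held upright just over the red ring and looks centred in the side view. Lower it gently, release, back off, then look at the bolt from close by.

Run:
```python
from h import *
import pickle
x,y=.5505,-.027;zg=.0287
bot.servo_line([x,y,zg+.087-.0115],velocity=.025)
bot.dwell(.3);o=get_obs();print(o['time_s'],o['position'],o['wrist_force'])
hand.move_gripper(.085);bot.dwell(.3)
bot.servo_line([x,y,.2],velocity=.1)
q=down(np.pi-.053)
# look position: camera ~78 mm behind and 126 mm above TCP
bot.reach([.52,-.235,.28],q);o=get_obs();print(o['time_s'],o['position'])
c=snap('wrist');s=snap('side');t=snap('top');pickle.dump((c,s,t),open('c2.pkl','wb'))
cv2.imwrite('pics/e.png',cv2.resize(c['frame'][:,:,::-1],(800,600),interpolation=cv2.INTER_CUBIC))
V=np.array(c['view']);print(-V[:3,:3].T@V[:3,3])
```

```text
11.1667 [ 0.55072597 -0.02700863  0.10436736] [ 1.1294069  -0.14297737 -0.02333743]
14.0 [ 0.51981194 -0.23407073  0.27914469]
[ 0.44177061 -0.23045549  0.4054108 ]
```

View pics/e.png

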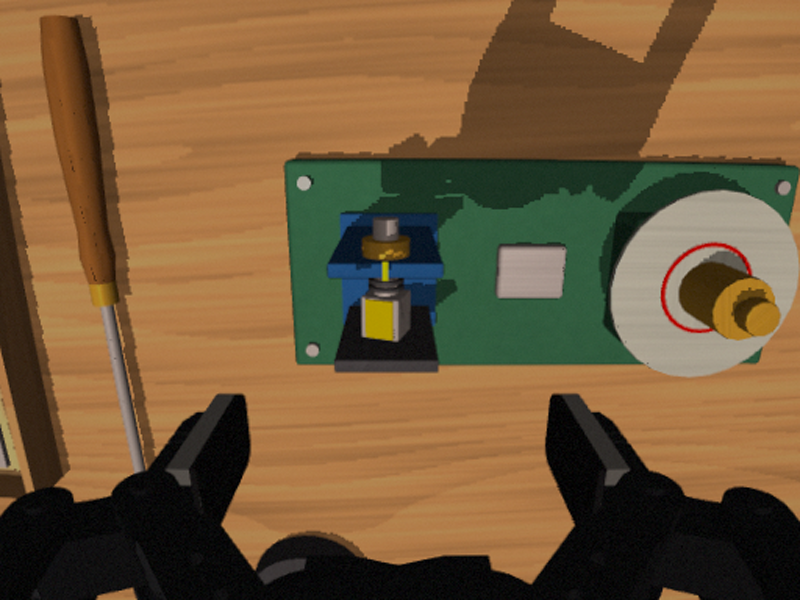

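The weight stands upright inside the ring (body over the ring at about (710,290)). The bolt head shows its yellow flat at about (380,318) and its grey +y side at (403,315). The bracket's top edge spans (328–443, 270). Fit the bolt angle to the flat's corners.

Run:
```python
from h import *
import pickle
from scipy.optimize import least_squares
c,s,t=pickle.load(open('c2.pkl','rb'))
h=cv2.cvtColor(c['frame'],cv2.COLOR_RGB2HSV)
m=cv2.inRange(h,(22,150,60),(34,255,255));m[:187]=0;m[230:]=0;m[:,:220]=0;m[:,275:]=0
n,l,st,ce=cv2.connectedComponentsWithStats(m);i=1+np.argmax(st[1:,4]);print(st[i],ce[i])
Y=(l==i).astype(np.uint8)
p=cv2.approxPolyDP(max(cv2.findContours(Y,0,1)[0],key=cv2.contourArea),2,True)[:,0];print(p.tolist())
def face(v):
    x,y,th=v;Rb=R.from_euler('z',-.053)*R.from_euler('x',th)
    P=[[a,b,.011] for a,b in((-.012,.011),(-.012,-.011),(.012,-.011),(.012,.011))]
    return Rb.apply(P)+[x,y,.125]
def mom(M):
    M=cv2.moments(M);return np.array([M['m10']/M['m00'],M['m01']/M['m00'],np.sqrt(M['m00']),M['mu11']/M['m00']])
y0=mom(Y)
f=lambda v:mom(proj(c,face(v)).astype(np.float32))-y0
for th in(.3,.45):
    r=least_squares(f,[.54,-.242,th],x_scale=[.01,.01,.1]);print(r.x,r.fun,proj(c,face(r.x)).round(1).tolist())
# fixed position variants
for w in [(.5395,-.242),(.5418,-.242),(.5395,-.240)]:
  print(w,[ (th,f([*w,th]).round(2).tolist()) for th in(.3,.4,.5)])
for q in [(328,269),(443,269)]: print('brk',cast(c,np.array(q)*.64,.145))
print('screws',cast(c,np.array((304,183))*.64,.026),cast(c,np.array((312,350))*.64,.026))
A=cv2.resize(c['frame'][135:240,200:295,::-1],(543,600),interpolation=cv2.INTER_CUBIC);cv2.imwrite('pics/f.png',A)
```

```text
[234 191  18  27 426] [242.14084507 204.28873239]
[[234, 191], [234, 215], [250, 217], [250, 193]]
[ 0.54  -0.242  0.3  ] [0.82742679 0.59672359 4.55847037 2.07580704] [[255.0, 193.0], [230.5, 190.6], [231.1, 216.6], [255.0, 219.5]]
[ 0.54019136 -0.24140721  0.45      ] [-0.1659076   0.55281295  3.67830992  4.06813657] [[253.2, 193.5], [230.3, 190.1], [230.9, 215.9], [253.2, 220.1]]
(0.5395, -0.242) [(0.3, [0.79, 0.05, 4.58, 2.06]), (0.4, [-0.35, -0.09, 4.02, 3.47]), (0.5, [-1.45, -0.26, 3.32, 4.59])]
(0.5418, -0.242) [(0.3, [0.96, 2.56, 4.49, 2.13]), (0.4, [-0.18, 2.42, 3.93, 3.57]), (0.5, [-1.27, 2.25, 3.23, 4.7])]
(0.5395, -0.24) [(0.3, [3.11, -0.07, 4.61, 1.93]), (0.4, [1.97, -0.2, 4.07, 3.36]), (0.5, [0.87, -0.37, 3.37, 4.48])]
brk [ 0.50685968 -0.26935564  0.145     ]
brk [ 0.5100126  -0.21025314  0.145     ]
screws [ 0.4723784  -0.29854558  0.026     ] [ 0.60157203 -0.30593068  0.026     ]
```

View pics/f.png

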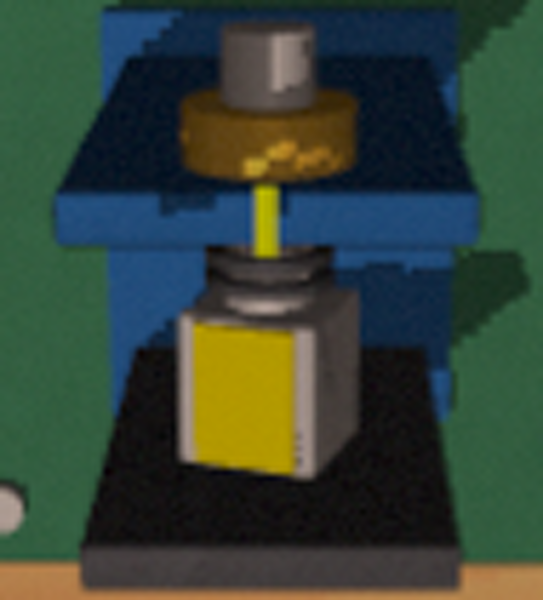

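The yellow is a strip narrower than the flat, so I'll fit the head's six visible corners from the crop instead.

Run:
```python
from h import *
import pickle
from scipy.optimize import least_squares
c,s,t=pickle.load(open('c2.pkl','rb'))
px=np.array([(317,328),(180,315),(180,462),(317,478),(358,290),(358,435)])/5.7143+[200,135]-.4
B=np.array([(-12,11,11),(-12,-11,11),(12,-11,11),(12,11,11),(-12,11,-11),(12,11,-11)])*1e-3
f=lambda v:(proj(c,(R.from_euler('z',-.053)*R.from_euler('x',v[2])).apply(B)+[v[0],v[1],.125])-px).ravel()
r=least_squares(f,[.54,-.242,.4],x_scale=[.01,.01,.1],diff_step=1e-4);print(r.x,r.fun.round(2))
```

```text
[ 0.53926791 -0.24176393  0.31215725] [ 0.01  0.17 -0.46  0.03  0.13  0.33 -0.02  0.47  0.28 -0.34  0.08 -0.71]
```

```bash
cat >> h.py <<'E'
BC=np.array([.5393,-.2418,.125]);YAW=-.053
def bp(th,back=0.,off=0.,deep=.003):
    # base: tool x along -scale x (yaw pi) keeps joint 6 in range
    Rb=R.from_euler('z',YAW)*R.from_euler('x',th)
    T=Rb*R.from_euler('z',np.pi)*R.from_euler('x',np.pi)
    return BC+Rb.apply([0,off,back-deep]),T.as_quat()
def st(n):
    o=get_obs();print(n,round(o['time_s'],2),o['position'].round(4),o['wrist_force'].round(2),o['ft_torque'].round(3),round(o['gripper_width'],4),round(o['grip_force'],1));return o
E
python3 - <<'E'
from h import *
th=.31
for t in np.linspace(.31,0,6): 
    p,q=bp(t); j=kinematics.solve_ik(p,q);print(None if j is None else np.round(j,3))
bot.reach(*bp(th,.09));hand.move_gripper(.055,20);st('pre')
bot.servo_line(bp(th)[0],velocity=.06);st('in')
hand.move_gripper(0.,20);bot.dwell(.3);st('grip')
E
```

```text
[-0.569  0.522  1.722  0.306  1.074 -2.258]
[-0.543  0.503  1.741  0.255  1.031 -2.207]
[-0.515  0.486  1.759  0.199  0.99  -2.15 ]
[-0.485  0.471  1.776  0.138  0.951 -2.087]
[-0.455  0.458  1.793  0.072  0.916 -2.018]
[-0.424  0.447  1.81   0.     0.884 -1.942]
pre 14.98 [ 0.5383 -0.2676  0.209 ] [-0.27 -0.05 -0.14] [-0.157  0.007  0.048] 0.0549 0.0
in 16.63 [ 0.5395 -0.2411  0.1225] [ 0.03 -0.08  0.28] [-0.135  0.028  0.044] 0.0549 0.0
grip 17.32 [ 0.5394 -0.2408  0.1224] [-0.75  2.69  5.44] [ 0.429  0.076 -0.011] 0.0219 23.4
```

The grip width is 21.9 mm, so the pads lie flat on the flats, and the side force is small. Tighten and turn.

Run:
```python
from h import *
hand.move_gripper(0.,70);st('tight')
for t in np.linspace(.31,0,9)[1:]:
    bot.reach(*bp(t));o=get_obs()
    if np.linalg.norm(o['wrist_force'])>35: st('HIGH');break
bot.dwell(.4);o=st('end');Q=R.from_quat(o['orientation']).as_matrix();print(Q.round(4))
c=snap('wrist');s=snap('side');t=snap('top')
A=cv2.resize(s['frame'][115:215,225:325,::-1],(400,400),interpolation=cv2.INTER_CUBIC)
B=cv2.resize(t['frame'][170:250,215:345,::-1],(400,400),interpolation=cv2.INTER_CUBIC)
W=c['frame'][:,:,::-1]
W=cv2.resize(W,(533,400));cv2.imwrite('pics/g.png',cv2.resize(np.hstack([A,W]),(800,343)))
```

```text
tight 17.54 [ 0.5394 -0.2408  0.1225] [-0.38  1.05  6.12] [ 0.443  0.105 -0.007] 0.021 68.4
end 19.94 [ 0.5394 -0.2416  0.1224] [-1.44  4.48  7.45] [ 0.632  0.3   -0.022] 0.0211 69.9
[[-9.986e-01  5.310e-02  1.000e-04]
 [ 5.310e-02  9.986e-01  9.000e-04]
 [-0.000e+00  9.000e-04 -1.000e+00]]
```

View pics/g.png

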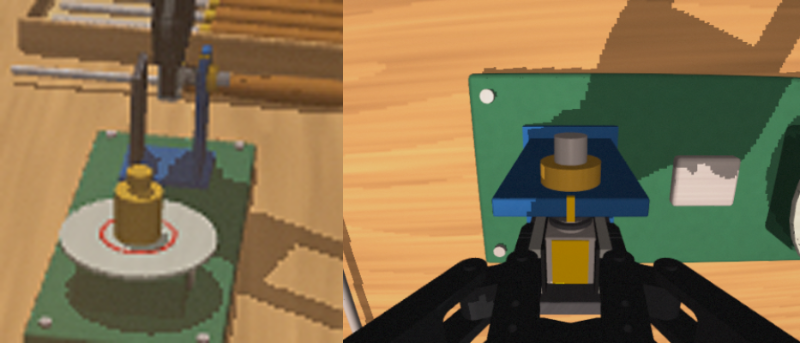

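The tool is vertical to within 0.001 rad. The yellow flat sits square between the pads at about (571,262), and the weight stands upright in the ring at about (138,215). Handing in.

```bash
python3 -c "
from h import *
st('final');print(hand_in())"
```

```text
final 20.09 [ 0.5394 -0.2416  0.1224] [-1.    3.43  8.47] [ 0.627  0.21  -0.061] 0.0211 69.9
the job is handed in; nothing more can be done
None
```

The large weight is released and standing upright inside the red ring, the bolt is held with its yellow flat facing straight up, and the job was handed in at 20 s; no verdict came back.

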